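# Square the printing block into the red corner of the setting fence

## Task

Push the brass-knobbed wooden printing block along the table into the corner between the aluminium rail and the red stop, until its long side lies flush along the rail and its end is snug against the red stop. Push it only by its wooden body: do not touch its brass knob, lift it or tip it up, and leave the other things on the table where they are.

Things in the scene. Friction and masses are not known exactly. Their poses are not given: they have to be found in the camera images.
- block: The printing block: a rectangular wooden block 120 mm long (its y), 95 mm wide (its x), 32 mm high, lying carved face down on the table with a brass knob in the middle of its top (58 mm high over all); 0.2 to 0.5 kg, loose (a few newtons push it). Origin: centre of its underside. It starts 60 mm or more from the rail, askew up to 0.45 rad, between the two stops, with at least 70 mm free between it and either stop.
- knob: The brass knob on top of the block, 32 mm wide, 26 mm high; origin at its foot, on the middle of the block top. Not to be touched.
- fence: The setting fence: a fixed straight aluminium rail 500 mm long (its y), 22 mm thick, 26 mm high, beyond the block as the robot sees it. Origin: on the table, at the middle of the face towards the block; x points from that face away from the robot (the block lies at negative x), y along the rail to the left. The white paper in front of it is under 1 mm thick and fixed to the table; the block slides freely over it.
- stop_red: The red end stop: fixed bar 24 mm thick (its y), 70 mm long (its x), 26 mm high, square to the rail at one end of it, on the block side; its axes are parallel to the fence's. Origin: centre of its underside, 35 mm in front of the rail face and 237 mm from the rail's middle. It may be at the left or the right end.
- stop_black: The black end stop: the same bar in black at the other end of the rail; not the one wanted.
- bowl: Bystander, loose: blue ceramic bowl, 90 mm wide, 45 mm high. Origin: about the middle of its underside.
- stamp: Bystander, loose: small copper-faced stamp with a dark wooden grip, 60 x 60 mm, 54 mm high. Origin: about the middle of its underside.
- wax: Bystander, loose: round cake of yellow wax, 76 mm wide, 22 mm high. Origin: about the middle of its underside.
- pen: Bystander, loose: wax-drawing pen with wooden handle and brass cup, about 150 mm long, 18 mm high, lying down. Origin: about the middle of its underside.
- dyejar: Bystander, loose: amber dye jar with black cap, 60 mm wide, 100 mm high. Origin: about the middle of its underside.
- brush: Bystander, loose: brush, about 170 mm long, lying down at the left. Origin: about the middle of its underside.
Mind the look-alikes: they are no part of the job. Of the things like the block, leave any that is green; of the rest the larger one is meant.

How it is judged:
By the outcome, as a careful person would: the job done as asked, in the order asked, and still so for the second after the job is handed in, with the robot touching nothing.
It also fails if it takes over 61 s, if anything falls off the work surface, if the arm or the gripper's body presses on something with over 40 N, if the wrist force passes 120 N, or if a joint passes its speed limit or range.

## Robot

A 6-joint arm with a two-finger parallel gripper is mounted at the origin on the work surface. World frame = base frame: x ahead of the robot, y to its left, z up, the work surface at z = 0. Lengths are in m, angles in rad, forces in N, time in s.
With the tool pointing down it reaches from about 0.35 to 0.775 m from the base axis. Payload 7.3 kg.
Tool frame: the origin (TCP) lies at the very end of the fingers, on their centre line; the grasp point (between the pads) lies 19 mm behind it; x points along the fingers, y is the direction in which the jaws open and shut, and the axes are right-handed (so a half turn about x gives the same grasp; the last joint's range is limited). The gripper opens to 92 mm and grips with 3 to 60 N. Pads are 19 mm wide; open, the fingers measure 130 mm over their backs; the gripper's body (75 mm by 190 mm) begins 47 mm behind the grasp point.
Start: joints at [-1.462, 0.342, 1.524, -0, 1.275, -0.146], TCP at [0.132, -0.508, 0.227] pointing down, gripper open.
Joint ranges: [-2.53, 2.53], [-0.77, 2.02], [0.04, 2.7], [-1, 4.14], [0.28, 2.66], [-3.11, 3.11]. Speed limits (rad/s): [2.57, 2.57, 3.14, 3.14, 3.14, 3.14].

## Interface

Orientations are given as [roll, pitch, yaw] about the fixed x, y, z axes, in that order (R = Rz(yaw) Ry(pitch) Rx(roll)).
In Python, from cell import robot gives the robot as it stands.
- The arm moves only by the tool play_rows, never from a script. Its argument "moves" is a list that holds one entry, the list of rows, each a list of 5 numbers: the shift along the tool's x, y, z in m, then the turn about the tool's x in degrees, then the opening, from -1 (shut) to 1 (fully open), so that 0 is half open. A call has exactly 10 rows; each row shifts and turns the pose as measured when the row begins, along the tool's axes as they then stand; what a row does not reach is not made up. A row lasts 1/10 s, in which the tool goes at most 50 mm and 8.59 degrees, less where a joint would pass 70% of its speed; a pose out of reach is approached as far as the arm can. A call with a gripper value outside its range is refused whole. The fingers move at their own pace and stop on an object; "grip_force" is the grip in N (left out, the last holds). Time passes only in rows, so rows that do not move let the fingers close, or fill a call up. It gives the time, the measured TCP pose, the force and the opening at its end, in the units of the state.
- robot.observe(): the state, without advancing time (a new reading comes with each control period).
- robot.read_camera(name): name is "scene" or "top" or "wrist"; returns the picture (384x512x3 uint8, red, green, blue); there is no depth.
- robot.get_calibration(name): a dict with "mtx" (3x3 intrinsics, pixels), "view" (4x4, takes a point from world to camera coordinates). Camera axes: x right, y up, looking along -z (the intrinsics and any distortion apply to the point x, -y, -z); pixel columns grow to the right and rows downward; lengths in m; the calibration is good to about 2 mm. The wrist camera is an equidistant fisheye: a pixel r from the principal point sees the ray r / f radians off the axis. A picture is of the moment at which its call begins: read the wrist's pose just before it. get_calibration takes no time and is no camera call; for the wrist camera it gives the pose at the moment of the call.
- robot.hand_in(): hands the job in, once; it reports no verdict.
Trained networks look in the newest picture that a camera, given by its name, has taken for a name from the list of things; names that differ only in an ending like _2 or _b are one class to them, and where a whole thing is asked for, a point or a joint stands for the part that bears it (a point fixed in the world has none). Each returns a list of dicts, best first, with "score" (0 to 1); they miss things now and then, are a little off and sometimes report something else, mostly with a low value. They report only what shows in the picture. A call takes as long as a camera call. They do not tell look-alikes from the thing itself.
- robot.spot_in(camera, label): "point" ([column, row] in pixels, amid what is visible of it).
The state is a dict: "time": time; "qpos": joint angles; "qvel": joint speeds; "joint_efforts": joint torques, N m; "tool_pos": TCP position; "tool_rot": TCP orientation; "contact_force": force on the tool from outside, world axes, zero at the start; "torque": the same for the moment, N m; "opening": finger opening in m.
Only numpy, scipy, OpenCV 4.12 (cv2) and the standard library are available. Lean on these libraries where they do the work, as an engineer would, in place of code of your own. Each camera call takes 0.05 s, during which the arm holds its last target.

## Working session

There is one attempt and no reset: what is moved stays moved. The work goes in short steps, Python scripts to look and compute and a tool call to move; the robot and the scene stay as the last step left them, time stands still between calls to the robot, and variables do not carry over. Pictures are saved under pics/ and viewed, and the job is handed in when it is done.

Besides the shell and the picture viewer there is one more tool, called after ">>>" by a JSON object that holds its "name" and its "arguments". play_rows: Moves the arm, as the interface text tells. Its arguments: {"type":"object","properties":{"moves":{"type":"array"},"grip_force":{"type":"number"}},"required":["moves"]}

```bash
ls; mkdir -p pics
python3 - <<'E'
from cell import robot
import cv2
for n in("scene","top"):
    im=robot.read_camera(n); cv2.imwrite(f"pics/{n}0.png",cv2.resize(im[:,:,::-1],(800,600),interpolation=cv2.INTER_CUBIC))
    c=robot.get_calibration(n); print(n,c)
s=robot.observe();print(s)
E
```

```text
pics
scene {'mtx': array([[387.51385599,   0.        , 256.13924713],
       [  0.        , 387.51385599, 192.99484077],
       [  0.        ,   0.        ,   1.        ]]), 'view': array([[-3.15370608e-01,  9.48968060e-01, -1.00001096e-03,
         1.79830770e-01],
       [-8.10409380e-01, -2.68774820e-01,  5.20573465e-01,
         3.98360182e-01],
       [ 4.93738814e-01,  1.64983989e-01,  8.53816296e-01,
        -1.35514210e+00],
       [ 0.00000000e+00,  0.00000000e+00,  0.00000000e+00,
         1.00000000e+00]])}
top {'mtx': array([[414.96340955,   0.        , 258.70759339],
       [  0.        , 414.96340955, 186.37367513],
       [  0.        ,   0.        ,   1.        ]]), 'view': array([[-0.02195703, -0.99961109,  0.01719157, -0.00520106],
       [ 0.99525148, -0.02022377,  0.0952129 , -0.54698184],
       [-0.09482819,  0.01920053,  0.99530847, -1.25712111],
       [ 0.        ,  0.        ,  0.        ,  1.        ]])}
{'time': 0.1, 'qpos': array([-1.46199998e+00,  3.42644681e-01,  1.52491719e+00,  2.68283307e-05,
        1.27537895e+00, -1.46003759e-01]), 'qvel': array([-8.64909009e-04, -2.58337185e-03, -2.21349664e-03,  1.84103200e-04,
        2.09394675e-04,  4.72093495e-05]), 'joint_efforts': array([ 1.34045338e-03, -4.32002878e+01, -2.44694817e+01,  7.18088890e-02,
        5.25118271e-02, -5.02151545e-05]), 'tool_pos': array([ 0.13231609, -0.50768716,  0.22612029]), 'tool_rot': array([-1.73582769,  1.56944791,  1.66055723]), 'contact_force': array([ 0.29768252, -0.35000906, -0.57403158]), 'torque': array([ 0.01411659, -0.01845096, -0.00664146]), 'opening': 0.09157175206272737}
```

View pics/scene0.png

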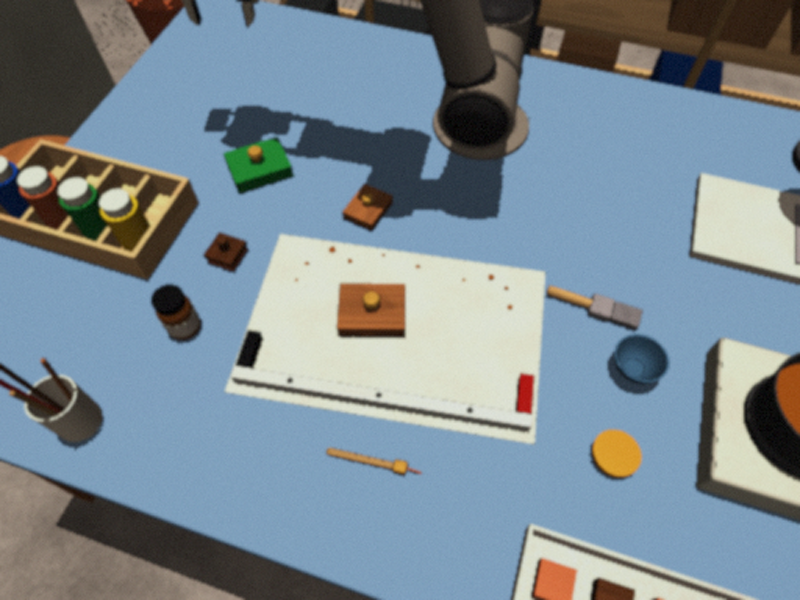

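View pics/top0.png

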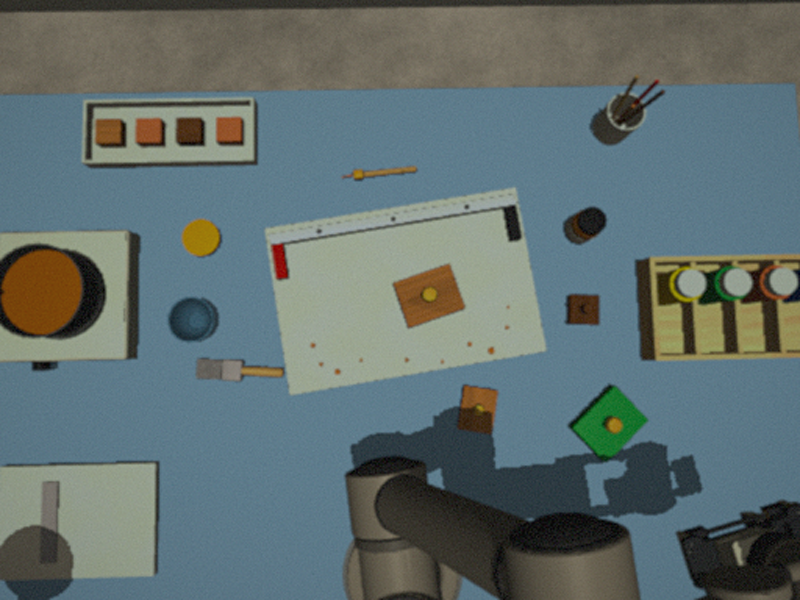

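The top view (800x600) shows three things like the block: a large wooden one at (429,295), a smaller wooden one at (478,408) and a green one at (610,422). I choose the large wooden one on the paper. The red stop is at the left (280,261) and the black one at (512,223). Next I check a close crop.

```bash
cat > h.py <<'E'
import numpy as np,cv2
from cell import robot
def ray(cal,px):
    K=cal["mtx"];V=cal["view"]
    d=np.array([(px[0]-K[0,2])/K[0,0],-(px[1]-K[1,2])/K[1,1],-1.])
    R=V[:3,:3];t=V[:3,3]
    return -R.T@t,R.T@d
def at(cal,px,z):
    o,d=ray(cal,px);return (o+d*(z-o[2])/d[2])[:2]
def proj(cal,p):
    K=cal["mtx"];V=cal["view"];c=V[:3,:3]@np.array(p)+V[:3,3]
    return K[0,0]*c[0]/-c[2]+K[0,2],K[1,1]*-c[1]/-c[2]+K[1,2]
def crop(im,x0,y0,w,h,s,name):
    cv2.imwrite(name,cv2.resize(im[y0:y0+h,x0:x0+w,::-1],None,fx=s,fy=s,interpolation=cv2.INTER_CUBIC))
E
python3 - <<'E'
from h import *
im=robot.read_camera("top"); np.save("top0.npy",im)
crop(im,160,110,200,150,4,"pics/c0.png")
E
```

```text
(no output)
```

View pics/c0.png

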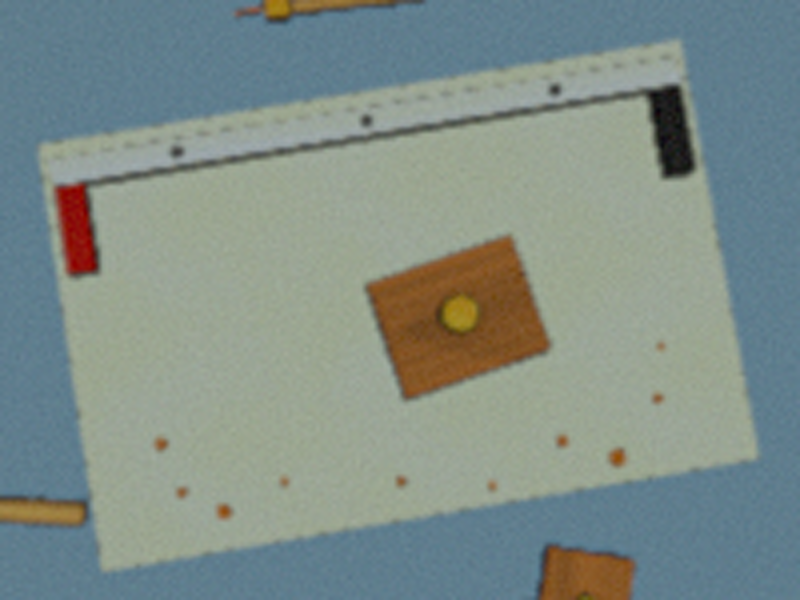

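The crop confirms the choice: a large brown block with corners at crop (367,286), (511,237), (549,348), (405,399) and a brass knob at (460,313). The red stop is at the left, with its inner face from (86,184) to (98,271). The rail's front edge runs from (88,184) to (650,93).

Run:
```python
from h import *
c=robot.get_calibration("top")
f=lambda x,y:(x/4+160-.375,y/4+110-.375)
B=np.array([at(c,f(*p),.032) for p in [(367,286),(511,237),(549,348),(405,399)]])
print("block",B.round(4).tolist(),B.mean(0)); print([np.linalg.norm(B[i]-B[(i+1)%4]) for i in range(4)])
e=B[0]-B[1]+B[3]-B[2];print("long dir",np.degrees(np.arctan2(e[1],e[0])))
for z in(0,.026):
  a,b=at(c,f(88,184),z),at(c,f(650,93),z);print("fence",z,a,b,np.degrees(np.arctan2(*(a-b)[::-1])))
a,b=at(c,f(45,148),.0),at(c,f(682,42),.0);print("paper top",a,b,np.degrees(np.arctan2(*(a-b)[::-1])))
R=np.array([at(c,f(*p),.026) for p in [(57,187),(86,184),(98,271),(69,275)]]);print("red",R.round(4).tolist(),[np.linalg.norm(R[i]-R[(i+1)%4]) for i in range(4)])
K=np.array([at(c,f(*p),.026) for p in [(650,91),(680,86),(693,170),(664,177)]]);print("blk",K.round(4).tolist())
print("cam",ray(c,(0,0))[0],"knob",at(c,f(460,313),.055))
```

```text
block [[0.5629, 0.0056], [0.5988, -0.1066], [0.5121, -0.1333], [0.4753, -0.0217]] [ 0.53727942 -0.06401185]
[np.float64(0.11773522604707064), np.float64(0.09068478519545879), np.float64(0.1175321099365361), np.float64(0.09173959636685934)]
long dir 108.00069561719613
fence 0 [0.65203806 0.2247733 ] [ 0.71725004 -0.22421085] 98.26404550748813
fence 0.026 [0.6475103  0.22044665] [ 0.71142144 -0.21958118] 98.26404550748813
paper top [0.68158223 0.25864995] [ 0.75844872 -0.25151874] 98.56823697265268
red [[0.6456, 0.2444], [0.6475, 0.222], [0.5794, 0.213], [0.5767, 0.2354]] [np.float64(0.022518269349688185), np.float64(0.06875627379771991), np.float64(0.02249108758397424), np.float64(0.0694987770000741)]
blk [[0.713, -0.2196], [0.7166, -0.2434], [0.6496, -0.2511], [0.6445, -0.2281]]
cam [0.42505976 0.00787632 1.30339243] knob [ 0.53846367 -0.06423107]
```

```bash
cat >> h.py <<'E'
from scipy.spatial.transform import Rotation as Ro
FO=np.array([.680,.0004]);PSI=np.radians(8.3)
FX=np.array([np.cos(PSI),np.sin(PSI)]);FY=np.array([-FX[1],FX[0]])
def f2w(p):return FO+FX*p[0]+FY*p[1]
def w2f(p):p=np.asarray(p)[:2]-FO;return np.array([p@FX,p@FY])
def st():
    s=robot.observe();R=Ro.from_euler('xyz',s['tool_rot']).as_matrix()
    print("t",round(s['time'],2),"tcp",s['tool_pos'].round(4),"fence",w2f(s['tool_pos']).round(4),"z",round(s['tool_pos'][2],4),"F",s['contact_force'].round(1),"open",round(s['opening'],4))
    print("R",R.round(3).tolist(),"q",s['qpos'].round(2))
    ya=np.degrees(np.arctan2(R[1,1],R[0,1])-PSI);print("tool y vs fence x deg",ya)
    return s,R
def goto(xf,yf,z,ang):
    s,R=st();w=np.r_[f2w((xf,yf)),z]
    ya=np.degrees(np.arctan2(R[1,1],R[0,1])-PSI)
    d=(ang-ya+90)%180-90
    print("delta world",(w-s['tool_pos']).round(4),"delta tool",(R.T@(w-s['tool_pos'])).round(4),"turn about tool x",-d)
E
python3 - <<'E'
from h import *
goto(-.24,-.05,.12,90)
c=robot.get_calibration("top")
print("small",at(c,(480/800*512,406/600*384),.025),"jar",at(c,(592/800*512,218/600*384),.1),"bottles",at(c,(688/800*512,283/600*384),.1))
E
```

```text
t 0.15 tcp [ 0.1323 -0.5077  0.2262] fence [-0.6153 -0.4238] z 0.2262 F [ 1.2 -0.8 -0. ] open 0.0916
R [[-0.0, 0.252, -0.968], [0.001, -0.968, -0.252], [-1.0, -0.001, -0.0]] q [-1.46  0.34  1.52 -0.    1.28 -0.15]
tool y vs fence x deg -83.70285331214103
delta world [ 0.3174  0.424  -0.1062] delta tool [ 0.1067 -0.3302 -0.414 ] turn about tool x 6.2971466878589695
small [ 0.31883052 -0.15972422] jar [ 0.671792   -0.37414248] bottles [ 0.5443757  -0.54948849]
```

>>> {"name": "play_rows", "arguments": {"moves": [[[0,-0.03,-0.038,0,-0.3],[0,-0.03,-0.038,0,-0.3],[0,-0.03,-0.038,0,-0.3],[0,-0.03,-0.038,0,-0.3],[0,-0.03,-0.038,0,-0.3],[0,-0.03,-0.038,0,-0.3],[0,-0.03,-0.038,0,-0.3],[0,-0.03,-0.038,0,-0.3],[0,-0.03,-0.038,0,-0.3],[0,-0.03,-0.038,6.3,-0.3]]]}}

```text
time: 1.15
tool_pos: [0.4299, -0.1142, 0.2244]
tool_rot: [-1.443, 1.569, 1.833]
contact_force: [0.3, -0.3, -0.5]
opening: 0.0322
```

```bash
python3 -c "
from h import *
goto(-.24,-.05,.1,90)"
```

```text
t 1.15 tcp [ 0.4299 -0.1142  0.2244] fence [-0.2641 -0.0773] z 0.2244 F [ 0.3 -0.3 -0.5] open 0.0322
R [[-0.0, 0.134, -0.991], [0.002, -0.991, -0.134], [-1.0, -0.002, 0.0]] q [-0.43  0.2   1.73  0.    1.21  1.  ]
tool y vs fence x deg -90.62804694538201
delta world [ 0.0199  0.0305 -0.1244] delta tool [ 0.1244 -0.0274 -0.0238] turn about tool x -0.6280469453820388
```

>>> {"name": "play_rows", "arguments": {"moves": [[[0.02,-0.005,-0.006,-0.6,-0.3],[0.02,-0.005,-0.006,0,-0.3],[0.02,-0.005,-0.006,0,-0.3],[0.02,-0.005,-0.003,0,-0.3],[0.02,0,0,0,-0.3],[0.02,0,0,0,-0.3],[0,0,0,0,-0.3],[0,0,0,0,-0.3],[0,0,0,0,-0.3],[0,0,0,0,-0.3]]]}}

```text
time: 2.15
tool_pos: [0.4527, -0.0835, 0.1017]
tool_rot: [-2.787, 1.568, 0.507]
contact_force: [-0.9, -0.1, 0.4]
opening: 0.0323
```

```bash
python3 -c "
from h import *
goto(-.24,-.045,.012,90)
im=robot.read_camera('scene');crop(im,160,110,200,150,4,'pics/s1.png')
im=robot.read_camera('top');crop(im,160,110,200,150,4,'pics/t1.png')"
```

```text
t 2.15 tcp [ 0.4527 -0.0835  0.1017] fence [-0.237  -0.0502] z 0.1017 F [-0.9 -0.1  0.4] open 0.0323
R [[0.003, 0.152, -0.988], [0.002, -0.988, -0.152], [-1.0, -0.001, -0.003]] q [-0.35  0.38  1.87  0.    0.89  1.07]
tool y vs fence x deg -89.57931142585662
delta world [-0.0037  0.0048 -0.0897] delta tool [ 0.0897 -0.0052  0.0032] turn about tool x 0.42068857414335525
```

View pics/s1.png

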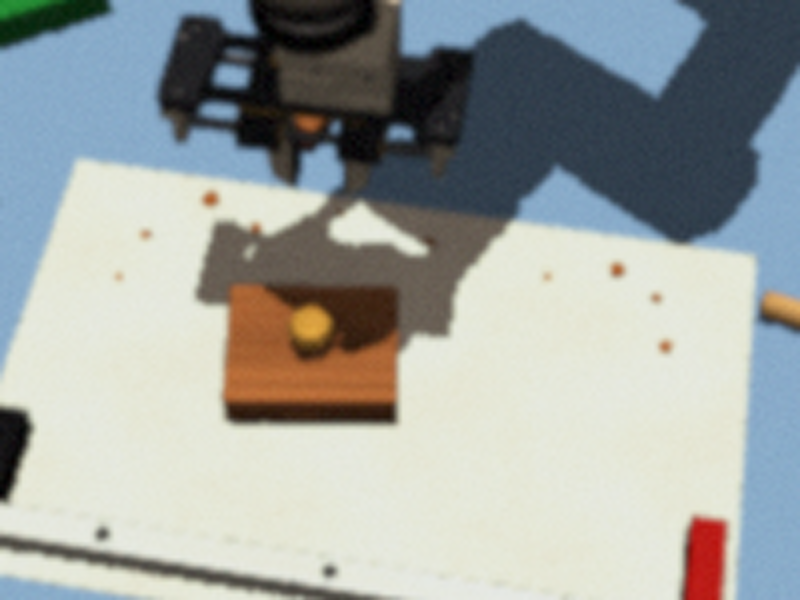

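View pics/t1.png

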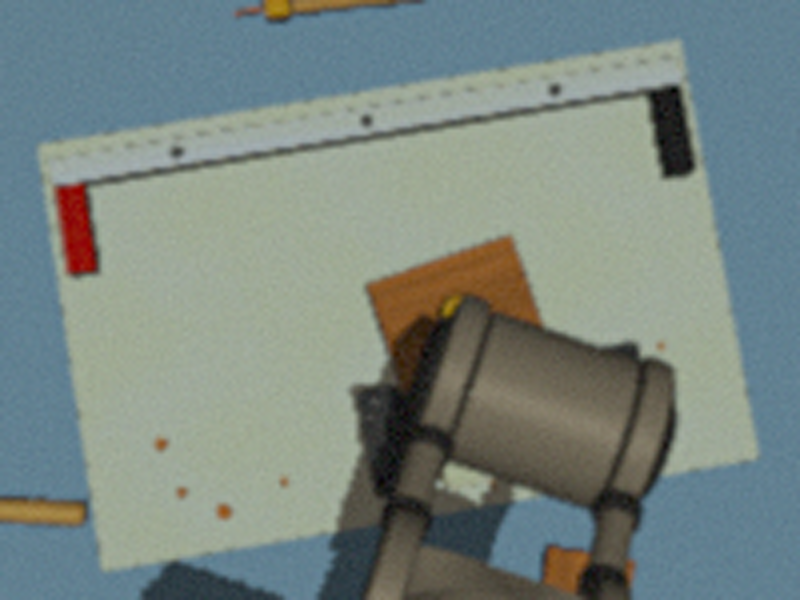

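The scene crop shows the fingers at (285,175) and (355,180), behind the block's near side and clear of it. I descend now.

>>> {"name": "play_rows", "arguments": {"moves": [[[0.02,-0.002,0,0.4,-0.3],[0.02,-0.002,0,0,-0.3],[0.02,-0.001,0,0,-0.3],[0.015,0,0,0,-0.3],[0.009,0,0,0,-0.3],[0.004,0,0,0,-0.3],[0,0,-0.006,0,-0.3],[0,0,-0.006,0,-0.3],[0,0,-0.006,0,-0.3],[0,0,0,0,-0.3]]]}}

```text
time: 3.25
tool_pos: [0.477, -0.0777, 0.0169]
tool_rot: [2.803, 1.554, -0.194]
contact_force: [-0.2, -1.1, -0.1]
opening: 0.0322
```

```bash
python3 -c "
from h import *
goto(-.105,-.045,.012,90)"
```

```text
t 3.25 tcp [ 0.477  -0.0777  0.0169] fence [-0.2121 -0.0479] z 0.0169 F [-0.2 -1.1 -0.1] open 0.0322
R [[0.016, 0.144, -0.989], [-0.003, -0.99, -0.144], [-1.0, 0.006, -0.016]] q [-0.32  0.55  1.9   0.    0.68  1.1 ]
tool y vs fence x deg -90.04069075005616
delta world [ 0.1056  0.0184 -0.0049] delta tool [ 0.0066 -0.003  -0.107 ] turn about tool x -0.04069075005617151
```

>>> {"name": "play_rows", "arguments": {"moves": [[[0.002,0,-0.01,0,-0.3],[0.001,0,-0.01,0,-0.3],[0,0,-0.01,0,-0.3],[0,0,-0.01,0,-0.3],[0,0,-0.01,0,-0.3],[0,0,-0.01,0,-0.3],[0,0,-0.01,0,-0.3],[0,0,-0.006,0,-0.3],[0,0,-0.004,0,-0.3],[0,0,0,0,-0.3]]]}}

```text
time: 4.25
tool_pos: [0.5635, -0.0644, 0.0145]
tool_rot: [2.795, 1.556, -0.201]
contact_force: [0.9, -0.8, 0.1]
opening: 0.0325
```

```bash
python3 -c "
from h import *
goto(-.105,-.045,.014,90)
im=robot.read_camera('scene');crop(im,160,110,200,150,4,'pics/s2.png')"
```

```text
t 4.25 tcp [ 0.5635 -0.0644  0.0145] fence [-0.1247 -0.0473] z 0.0145 F [ 0.9 -0.8  0.1] open 0.0325
R [[0.015, 0.145, -0.989], [-0.003, -0.989, -0.145], [-1.0, 0.005, -0.014]] q [-0.25  0.66  1.66  0.    0.81  1.18]
tool y vs fence x deg -89.9885986296407
delta world [ 0.0191  0.0051 -0.0005] delta tool [ 0.0007 -0.0023 -0.0197] turn about tool x 0.01140137035929456
```

View pics/s2.png

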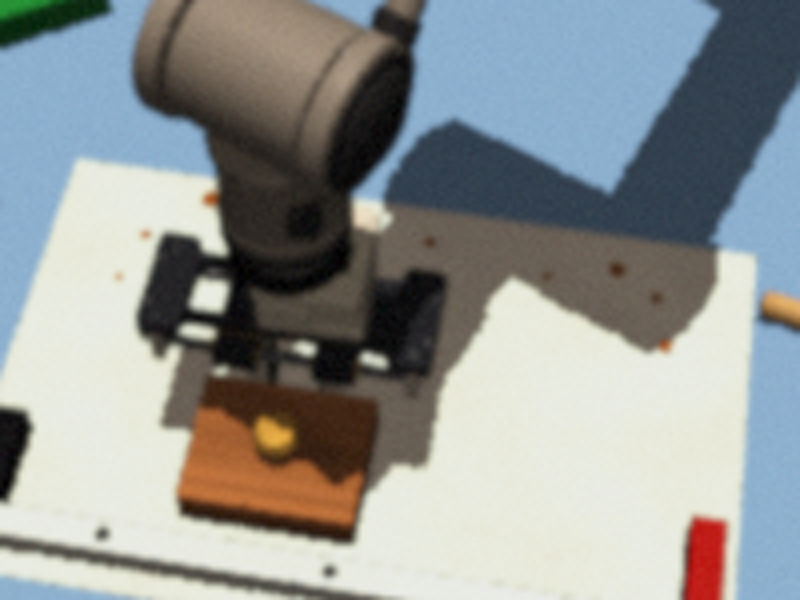

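The block has squared up to the rail (far edge (185,510)-(350,535)), with about 20 mm to go.

>>> {"name": "play_rows", "arguments": {"moves": [[[0,0,-0.004,0,-0.3],[0,0,-0.004,0,-0.3],[0,0,-0.004,0,-0.3],[0,0,-0.003,0,-0.3],[0,0,-0.003,0,-0.3],[0,0,-0.003,0,-0.3],[0,0,-0.003,0,-0.3],[0,0,-0.002,0,-0.3],[0,0,-0.002,0,-0.3],[0,0,-0.002,0,-0.3]]]}}

```text
time: 5.3
tool_pos: [0.584, -0.0612, 0.0143]
tool_rot: [0.164, 1.561, -2.832]
contact_force: [-9.7, -1.6, 6.4]
opening: 0.0319
```

```bash
python3 -c "
from h import *
goto(-.105,-.045,.014,90)
im=robot.read_camera('scene');crop(im,160,110,200,150,4,'pics/s3.png')"
```

```text
t 5.3 tcp [ 0.584  -0.0612  0.0143] fence [-0.1038 -0.0471] z 0.0143 F [-9.7 -1.6  6.4] open 0.0319
R [[-0.01, 0.145, -0.989], [-0.003, -0.989, -0.145], [-1.0, 0.002, 0.01]] q [-0.23  0.69  1.57 -0.01  0.88  1.2 ]
tool y vs fence x deg -89.93965085580575
delta world [-0.0015  0.0019 -0.0003] delta tool [ 0.0003 -0.0021  0.0012] turn about tool x 0.06034914419421966
```

View pics/s3.png

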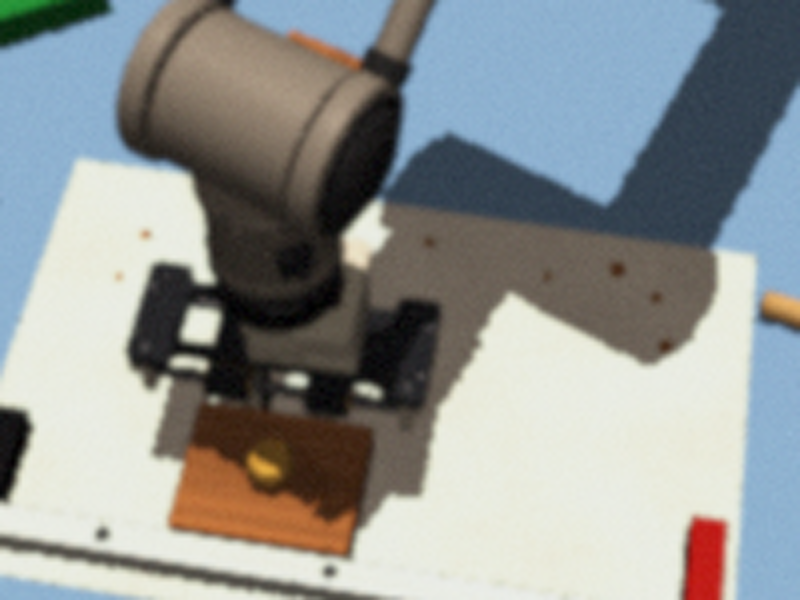

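>>> {"name": "play_rows", "arguments": {"moves": [[[0,0,0.01,0,-0.3],[0,0,0.02,0,-0.3],[-0.02,0,0.02,0,-0.3],[-0.04,0,0,0,-0.3],[-0.04,0,0,0,-0.3],[-0.02,0,0,-8.5,-0.3],[0,0,0,-8.5,-0.3],[0,0,0,-8.5,-0.3],[0,0,0,-8.5,-0.3],[0,0,0,-8.5,-0.3]]]}}

```text
time: 6.35
tool_pos: [0.5402, -0.0689, 0.1432]
tool_rot: [1.448, 1.563, -0.794]
contact_force: [0.7, -0.3, 0.4]
opening: 0.0326
```

>>> {"name": "play_rows", "arguments": {"moves": [[[0,0,0,-8.5,-0.3],[0,0,0,-8.5,-0.3],[0,0,0,-8.5,-0.3],[0,0,0,-8.5,-0.3],[0,0,0,-8.5,-0.3],[0,0,0,0,-0.3],[0,0,0,0,-0.3],[0,0,0,0,-0.3],[0,0,0,0,-0.3],[0,0,0,0,-0.3]]]}}

```text
time: 7.35
tool_pos: [0.5455, -0.069, 0.1461]
tool_rot: [1.109, 1.552, -0.391]
contact_force: [0.2, 0.3, 0.1]
opening: 0.0324
```

```bash
python3 -c "
from h import *
goto(-.05,-.17,.1,0)
im=robot.read_camera('scene');crop(im,160,110,200,150,4,'pics/s4.png')
im=robot.read_camera('top');crop(im,160,110,200,150,4,'pics/t4.png')"
```

```text
t 7.35 tcp [ 0.5455 -0.069   0.1461] fence [-0.1431 -0.0493] z 0.1461 F [0.2 0.3 0.1] open 0.0324
R [[0.017, 0.997, 0.07], [-0.007, 0.07, -0.998], [-1.0, 0.017, 0.008]] q [-0.26  0.45  1.59 -0.    1.08 -0.33]
tool y vs fence x deg -4.270421005351782
delta world [ 0.1095 -0.106  -0.0461] delta tool [0.0487 0.101  0.1131] turn about tool x -4.270421005351778
```

View pics/s4.png

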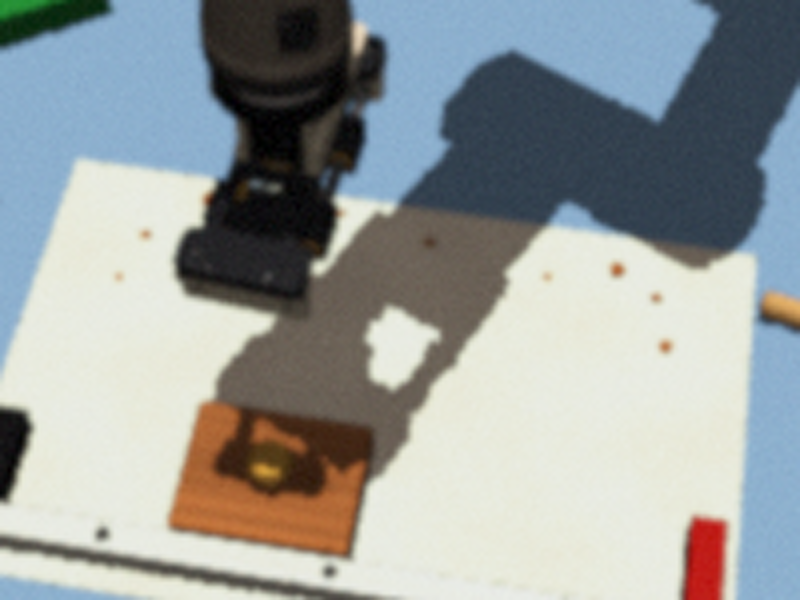

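View pics/t4.png

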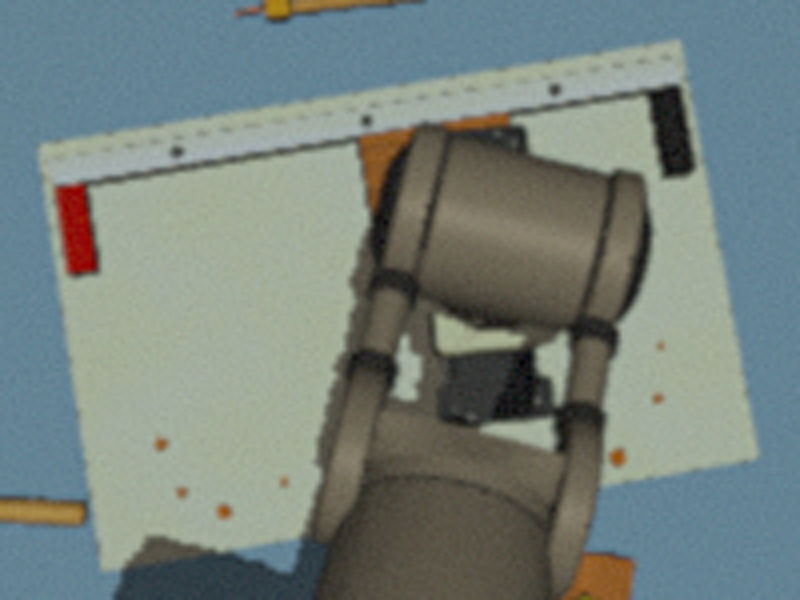

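```bash
python3 -c "
from h import *
c=robot.get_calibration('scene')
f=lambda x,y:(x/4+160-.375,y/4+110-.375)
for p in [(170,527),(350,553),(372,428),(202,402)]: print(w2f(at(c,f(*p),.032)))
c=robot.get_calibration('top')
for p in [(360,138),(507,115)]: print('top',w2f(at(c,f(*p),.032)))
"
```

```text
[ 0.00513607 -0.10572189]
[0.00262253 0.01189737]
[-0.0884771   0.00953106]
[-0.08794165 -0.10709091]
top [-0.00017456  0.00838834]
top [-0.00086858 -0.10756856]
```

The block's long side lies along the rail, with its right end at y' ≈ -0.108. I move the fingers behind that end.

>>> {"name": "play_rows", "arguments": {"moves": [[[0,0,0.02,-4.3,-0.3],[0,0,0.025,0,-0.3],[0,0,0.025,0,-0.3],[0,0.02,0.025,0,-0.3],[0,0.025,0.005,0,-0.3],[0,0.025,0,0,-0.3],[0,0.02,0,0,-0.3],[0,0.005,0,0,-0.3],[0,0,0,0,-0.3],[0,0,0,0,-0.3]]]}}

```text
time: 8.45
tool_pos: [0.6543, -0.1578, 0.1472]
tool_rot: [1.009, 1.555, -0.417]
contact_force: [-0.5, 0.6, 0.7]
opening: 0.0321
```

```bash
python3 -c "
from h import *
goto(-.05,-.15,.014,0)
im=robot.read_camera('scene');crop(im,160,110,200,150,4,'pics/s5.png')"
```

```text
t 8.45 tcp [ 0.6543 -0.1578  0.1472] fence [-0.0482 -0.1528] z 0.1472 F [-0.5  0.6  0.7] open 0.0321
R [[0.015, 0.989, 0.144], [-0.006, 0.144, -0.99], [-1.0, 0.013, 0.008]] q [-0.35  0.67  1.2  -0.    1.26 -0.49]
tool y vs fence x deg -0.009261283534087335
delta world [-0.0022  0.0025 -0.1332] delta tool [ 0.1332 -0.0036 -0.0039] turn about tool x -0.009261283534087283
```

View pics/s5.png

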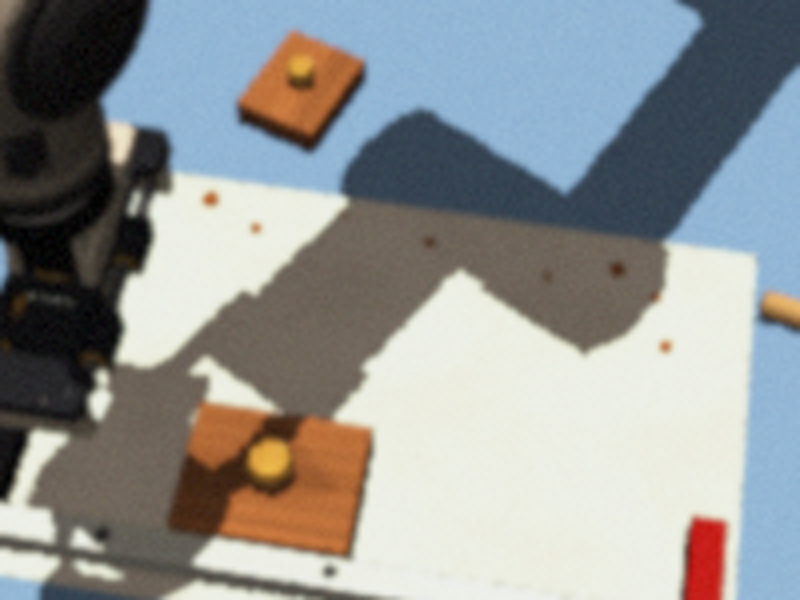

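>>> {"name": "play_rows", "arguments": {"moves": [[[0.02,-0.002,0,0,-0.3],[0.02,-0.001,0,0,-0.3],[0.02,-0.001,0,0,-0.3],[0.02,0,0,0,-0.3],[0.015,0,0,0,-0.3],[0.01,0,0,0,-0.3],[0,0,0,0,-0.3],[0,0,0,0,-0.3],[0,0,0,0,-0.3],[0,0,0,0,-0.3]]]}}

```text
time: 9.5
tool_pos: [0.6483, -0.1607, 0.0448]
tool_rot: [0.991, 1.55, -0.437]
contact_force: [0.5, -0.6, -0.1]
opening: 0.0321
```

```bash
python3 -c "
from h import *
goto(-.05,-.15,.014,0)"
```

```text
t 9.5 tcp [ 0.6483 -0.1607  0.0448] fence [-0.0546 -0.1549] z 0.0448 F [ 0.5 -0.6 -0.1] open 0.0321
R [[0.019, 0.99, 0.142], [-0.009, 0.142, -0.99], [-1.0, 0.017, 0.011]] q [-0.36  0.76  1.32 -0.    1.04 -0.5 ]
tool y vs fence x deg -0.15110872600241101
delta world [ 0.0039  0.0055 -0.0308] delta tool [ 0.0308  0.0041 -0.0052] turn about tool x -0.15110872600240555
```

>>> {"name": "play_rows", "arguments": {"moves": [[[0.01,0.002,0,0,-0.3],[0.01,0.002,0,0,-0.3],[0.007,0,0,0,-0.3],[0.002,0,0,0,-0.3],[0,0,-0.006,0,-0.3],[0,0,-0.008,0,-0.3],[0,0,-0.01,0,-0.3],[0,0,-0.01,0,-0.3],[0,0,-0.01,0,-0.3],[0,0,-0.01,0,-0.3]]]}}

```text
time: 10.5
tool_pos: [0.6454, -0.1035, 0.0136]
tool_rot: [0.965, 1.548, -0.464]
contact_force: [0.5, -1.9, -0.2]
opening: 0.0322
```

```bash
python3 -c "
from h import *
goto(-.05,.095,.014,0)
im=robot.read_camera('scene');crop(im,160,110,200,150,4,'pics/s6.png')"
```

```text
t 10.5 tcp [ 0.6454 -0.1035  0.0136] fence [-0.0492 -0.0978] z 0.0136 F [ 0.5 -1.9 -0.2] open 0.0322
R [[0.021, 0.99, 0.141], [-0.01, 0.142, -0.99], [-1.0, 0.019, 0.013]] q [-0.27  0.78  1.39 -0.01  0.95 -0.41]
tool y vs fence x deg -0.15805644630074164
delta world [-0.0286  0.1907  0.0004] delta tool [-0.0029 -0.0013 -0.1928] turn about tool x -0.15805644630074767
```

View pics/s6.png

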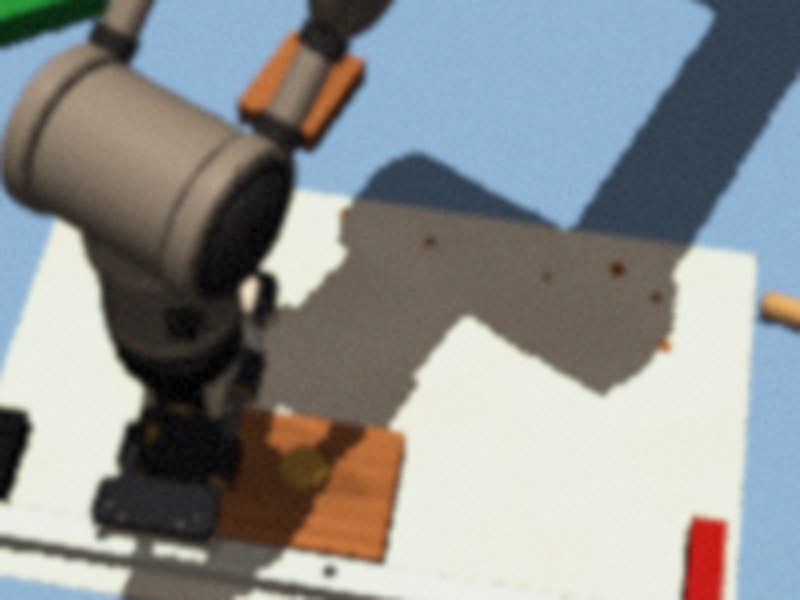

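The block slides along the rail (far end now at x=400). I carry on.

>>> {"name": "play_rows", "arguments": {"moves": [[[0,0,-0.012,0,-0.3],[-0.001,0,-0.014,0,-0.3],[0,0,-0.014,0,-0.3],[0,0,-0.014,0,-0.3],[-0.001,0,-0.014,0,-0.3],[0,0,-0.014,0,-0.3],[0,0,-0.014,0,-0.3],[0,0,-0.014,0,-0.3],[0,0,-0.012,0,-0.3],[0,0,-0.008,0,-0.3]]]}}

```text
time: 11.55
tool_pos: [0.6254, 0.0377, 0.0154]
tool_rot: [0.964, 1.546, -0.463]
contact_force: [0.6, -2.7, 0.2]
opening: 0.0321
```

```bash
python3 -c "
from h import *
goto(-.05,.095,.014,0)
im=robot.read_camera('scene');crop(im,200,110,200,150,4,'pics/s7.png')"
```

```text
t 11.55 tcp [0.6254 0.0377 0.0154] fence [-0.0486  0.0448] z 0.0154 F [ 0.6 -2.7  0.2] open 0.0321
R [[0.022, 0.989, 0.143], [-0.011, 0.144, -0.99], [-1.0, 0.02, 0.014]] q [-0.06  0.73  1.48 -0.01  0.9  -0.19]
tool y vs fence x deg -0.03920722483051573
delta world [-0.0086  0.0495 -0.0014] delta tool [ 0.0006 -0.0015 -0.0502] turn about tool x -0.03920722483051975
```

View pics/s7.png

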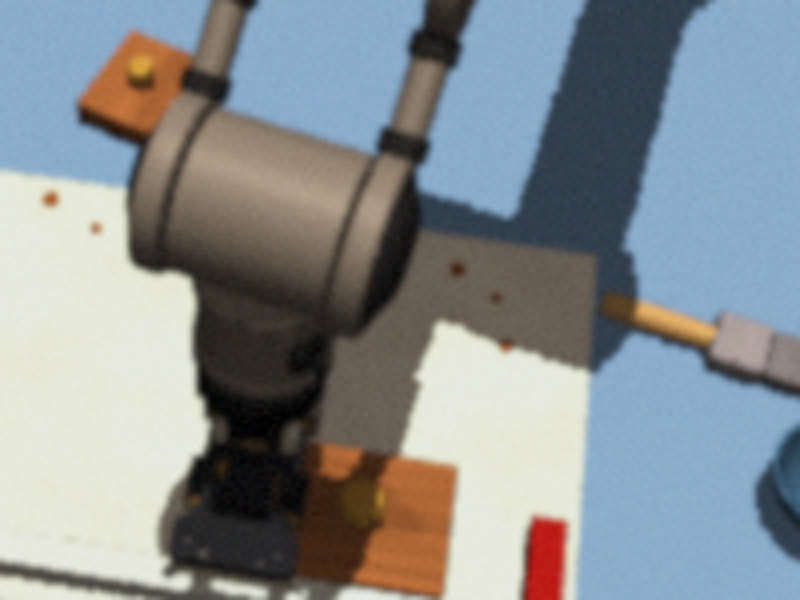

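>>> {"name": "play_rows", "arguments": {"moves": [[[0,0,-0.007,0,-0.3],[0,0,-0.007,0,-0.3],[0,0,-0.006,0,-0.3],[0,0,-0.005,0,-0.3],[0,0,-0.004,0,-0.3],[0,0,-0.004,0,-0.3],[0,0,-0.003,0,-0.3],[0,0,-0.003,0,-0.3],[0,0,-0.003,0,-0.3],[0,0,-0.003,0,-0.3]]]}}

```text
time: 12.6
tool_pos: [0.6185, 0.0853, 0.0147]
tool_rot: [0.945, 1.546, -0.483]
contact_force: [0.0, -2.4, 2.3]
opening: 0.032
```

```bash
python3 -c "
from h import *
goto(-.05,.096,.014,0)
im=robot.read_camera('scene');crop(im,240,150,200,150,4,'pics/s8.png')"
```

```text
t 12.6 tcp [0.6185 0.0853 0.0147] fence [-0.0486  0.0928] z 0.0147 F [ 0.  -2.4  2.3] open 0.032
R [[0.022, 0.99, 0.142], [-0.012, 0.143, -0.99], [-1.0, 0.02, 0.015]] q [ 0.02  0.73  1.49 -0.02  0.9  -0.11]
tool y vs fence x deg -0.10426764394992441
delta world [-0.0018  0.0029 -0.0007] delta tool [ 0.0006 -0.0014 -0.0032] turn about tool x -0.1042676439499246
```

View pics/s8.png

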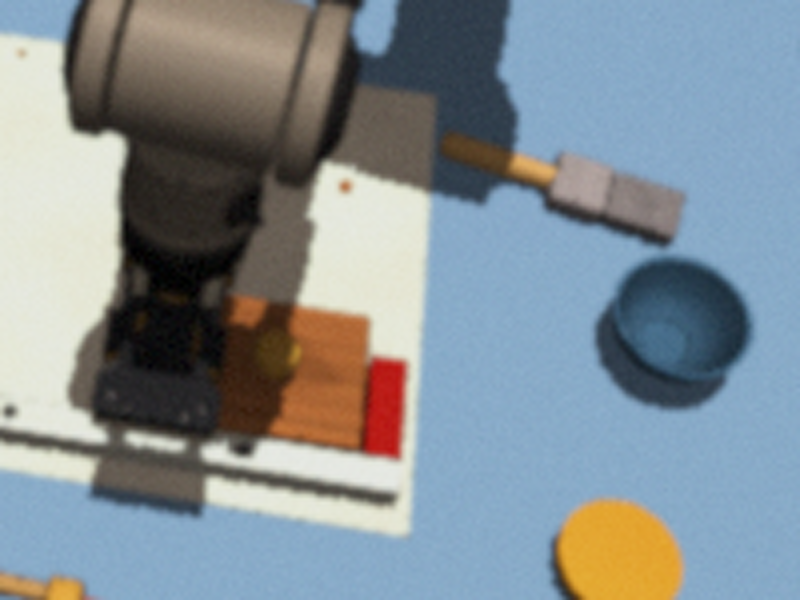

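>>> {"name": "play_rows", "arguments": {"moves": [[[0,0,-0.003,0,-0.3],[0,0,-0.003,0,-0.3],[0,0,-0.003,0,-0.3],[0,0,-0.003,0,-0.3],[0,0,-0.003,0,-0.3],[0,0,-0.003,0,-0.3],[0,0,-0.003,0,-0.3],[0,0,-0.003,0,-0.3],[0,0,-0.003,0,-0.3],[0,0,-0.003,0,-0.3]]]}}

```text
time: 13.65
tool_pos: [0.6184, 0.0875, 0.0151]
tool_rot: [0.335, 1.514, -1.091]
contact_force: [0.4, -15.3, 2.1]
opening: 0.0322
```

```bash
python3 -c "
from h import *
goto(-.05,.096,.014,0)
im=robot.read_camera('scene');crop(im,240,150,200,150,4,'pics/s9.png')"
```

```text
t 13.65 tcp [0.6184 0.0875 0.0151] fence [-0.0483  0.0951] z 0.0151 F [  0.4 -15.3   2.1] open 0.0322
R [[0.026, 0.989, 0.143], [-0.05, 0.145, -0.988], [-0.998, 0.019, 0.053]] q [ 0.04  0.73  1.48 -0.07  0.9  -0.06]
tool y vs fence x deg 0.01807821638903844
delta world [-0.0018  0.0006 -0.0011] delta tool [ 0.001  -0.0017 -0.001 ] turn about tool x 0.018078216389042723
```

View pics/s9.png

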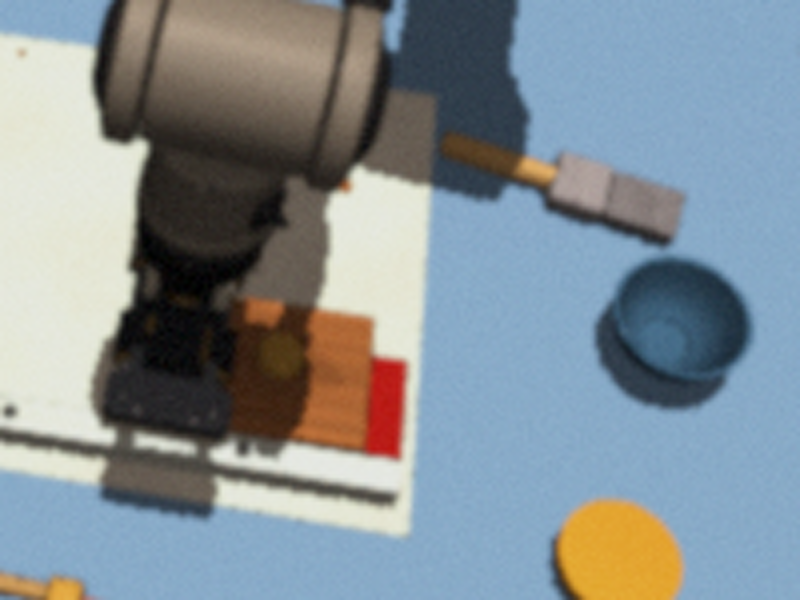

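Contact with the stop reads 15 N. I back off, rise and inspect.

>>> {"name": "play_rows", "arguments": {"moves": [[[0,0,0.01,0,-0.3],[0,0,0.02,0,-0.3],[-0.02,0,0.02,0,-0.3],[-0.04,0,0,0,-0.3],[-0.04,0,0,0,-0.3],[-0.03,-0.03,0,8.5,-0.3],[0,-0.03,-0.02,8.5,-0.3],[0,-0.03,-0.02,8.5,-0.3],[0,-0.02,-0.03,8.5,-0.3],[0,-0.02,-0.03,8.5,-0.3]]]}}

```text
time: 14.7
tool_pos: [0.5192, 0.1557, 0.1432]
tool_rot: [1.147, 1.523, -1.036]
contact_force: [-0.2, 0.9, -0.5]
opening: 0.0321
```

>>> {"name": "play_rows", "arguments": {"moves": [[[0,0,0,8.5,-0.3],[0,0,0,8.5,-0.3],[0,0,0,8.5,-0.3],[0,0,0,8.5,-0.3],[0,0,0,8.5,-0.3],[0,0,0,4,-0.3],[0,0,0,0,-0.3],[0,0,0,0,-0.3],[0,0,0,0,-0.3],[0,0,0,0,-0.3]]]}}

```text
time: 15.7
tool_pos: [0.5155, 0.1658, 0.1416]
tool_rot: [2.027, 1.534, -0.976]
contact_force: [-0.1, 0.3, -0.8]
opening: 0.0321
```

```bash
python3 -c "
from h import *
goto(-.13,.165,.1,90)
im=robot.read_camera('scene');crop(im,300,200,100,75,8,'pics/s10.png')
im=robot.read_camera('top');crop(im,160,110,200,150,4,'pics/t10.png')"
```

```text
t 15.7 tcp [0.5155 0.1658 0.1416] fence [-0.1389  0.1874] z 0.1416 F [-0.1  0.3 -0.8] open 0.0321
R [[0.021, 0.138, -0.99], [-0.031, -0.99, -0.139], [-0.999, 0.033, -0.016]] q [ 0.19  0.45  1.61 -0.04  1.07  1.64]
tool y vs fence x deg -90.34360223216707
delta world [ 0.0121 -0.0209 -0.0416] delta tool [ 0.0425  0.021  -0.0084] turn about tool x -0.3436022321670862
```

View pics/s10.png

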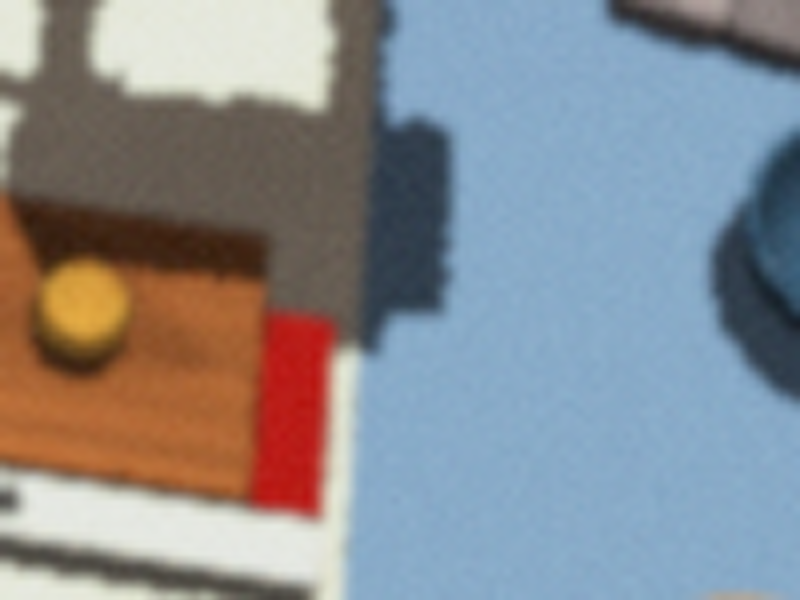

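View pics/t10.png

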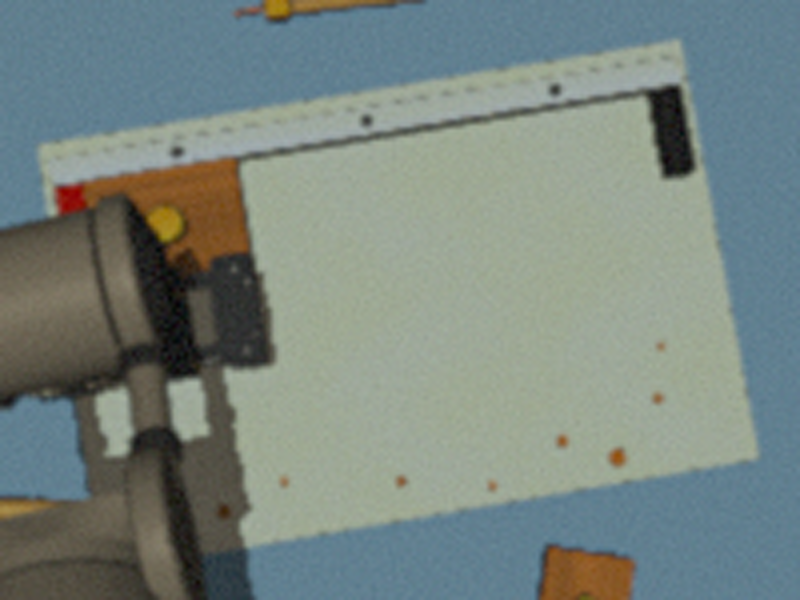

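Both contacts look closed in the crops: no gap shows along the rail, and the end touches the red bar at x≈260. A light push on the long side will confirm the seating.

>>> {"name": "play_rows", "arguments": {"moves": [[[0.02,0.01,0,0,-0.3],[0.02,0.008,0,0,-0.3],[0.02,0,0,0,-0.3],[0.02,0,0,0,-0.3],[0.02,0,0,0,-0.3],[0.013,0,0,0,-0.3],[0.007,0,0,0,-0.3],[0.003,0,0,0,-0.3],[0,0,0,0,-0.3],[0,0,0,0,-0.3]]]}}

```text
time: 16.8
tool_pos: [0.5235, 0.1439, 0.0171]
tool_rot: [2.174, 1.531, -0.826]
contact_force: [0.3, -0.0, -0.3]
opening: 0.0322
```

```bash
python3 -c "
from h import *
goto(-.104,.165,.014,90)
"
```

```text
t 16.8 tcp [0.5235 0.1439 0.0171] fence [-0.1342  0.1645] z 0.0171 F [ 0.3 -0.  -0.3] open 0.0322
R [[0.027, 0.141, -0.99], [-0.029, -0.989, -0.142], [-0.999, 0.033, -0.022]] q [ 0.15  0.62  1.73 -0.05  0.77  1.61]
tool y vs fence x deg -90.20099253507145
delta world [ 0.0298  0.0048 -0.0031] delta tool [ 0.0038 -0.0007 -0.0301] turn about tool x -0.20099253507146386
```

>>> {"name": "play_rows", "arguments": {"moves": [[[0.003,0,-0.006,-0.2,-0.3],[0,0,-0.006,0,-0.3],[0,0,-0.005,0,-0.3],[0,0,-0.004,0,-0.3],[0,0,-0.003,0,-0.3],[0,0,-0.003,0,-0.3],[0,0,-0.003,0,-0.3],[0,0,-0.003,0,-0.3],[0,0,-0.003,0,-0.3],[0,0,-0.003,0,-0.3]]]}}

```text
time: 17.8
tool_pos: [0.5533, 0.1484, 0.0149]
tool_rot: [1.442, 1.537, -1.553]
contact_force: [-8.7, -1.7, 6.3]
opening: 0.032
```

```bash
python3 -c "
from h import *
goto(-.104,.165,.014,90)
"
```

```text
t 17.8 tcp [0.5533 0.1484 0.0149] fence [-0.104   0.1647] z 0.0149 F [-8.7 -1.7  6.3] open 0.032
R [[0.001, 0.146, -0.989], [-0.034, -0.989, -0.146], [-0.999, 0.034, 0.004]] q [ 0.15  0.67  1.62 -0.04  0.85  1.6 ]
tool y vs fence x deg -89.89644419418478
delta world [ 0.      0.0003 -0.0009] delta tool [ 0.0009 -0.0003 -0.0001] turn about tool x 0.10355580581523327
```

The fingers met the block at x' = -0.104 with 9 N, the same as the first time it sat against the rail, so it is flush. I back off and clear the view.

>>> {"name": "play_rows", "arguments": {"moves": [[[0,0,0.008,0,-0.3],[0,0,0.02,0,-0.3],[-0.02,0,0.02,0,-0.3],[-0.03,0,0.02,0,-0.3],[-0.03,0,0.02,0,-0.3],[-0.03,0.03,0.02,0,-0.3],[-0.02,0.04,0,0,-0.3],[0,0.04,0,0,-0.3],[0,0.04,0,0,-0.3],[0,0.04,0,0,-0.3]]]}}

```text
time: 18.8
tool_pos: [0.4684, -0.0532, 0.1567]
tool_rot: [1.609, 1.535, -1.376]
contact_force: [1.9, 0.8, -0.1]
opening: 0.0323
```

>>> {"name": "play_rows", "arguments": {"moves": [[[0,0.04,0,0,-0.3],[0,0.04,0,0,-0.3],[0,0.03,0,0,-0.3],[0,0,0,0,-0.3],[0,0,0,0,-0.3],[0,0,0,0,-0.3],[0,0,0,0,-0.3],[0,0,0,0,-0.3],[0,0,0,0,-0.3],[0,0,0,0,-0.3]]]}}

```text
time: 19.8
tool_pos: [0.4847, -0.1668, 0.1615]
tool_rot: [1.726, 1.532, -1.262]
contact_force: [-0.8, -0.5, 0.1]
opening: 0.0319
```

```bash
python3 -c "
from h import *
st()
im=robot.read_camera('scene');cv2.imwrite('pics/sf.png',cv2.resize(im[:,:,::-1],(800,600)));a=im
im=robot.read_camera('top');cv2.imwrite('pics/tf.png',cv2.resize(im[:,:,::-1],(800,600)))
A=cv2.resize(a[215:275,275:355,::-1],None,fx=8,fy=8,interpolation=3)[:, :400] if 0 else cv2.resize(a[215:275,290:350,::-1],(400,400),interpolation=cv2.INTER_CUBIC)
Bm=cv2.resize(im[140:200,165:225,::-1],(400,400),interpolation=cv2.INTER_CUBIC)
cv2.imwrite('pics/cf.png',np.hstack([A,Bm]))
"
```

```text
t 19.8 tcp [ 0.4847 -0.1668  0.1615] fence [-0.2174 -0.1372] z 0.1615 F [-0.8 -0.5  0.1] open 0.0319
R [[0.012, 0.154, -0.988], [-0.037, -0.987, -0.154], [-0.999, 0.039, -0.006]] q [-0.46  0.37  1.68 -0.03  1.07  0.97]
tool y vs fence x deg -89.45916644536305
```

View pics/cf.png

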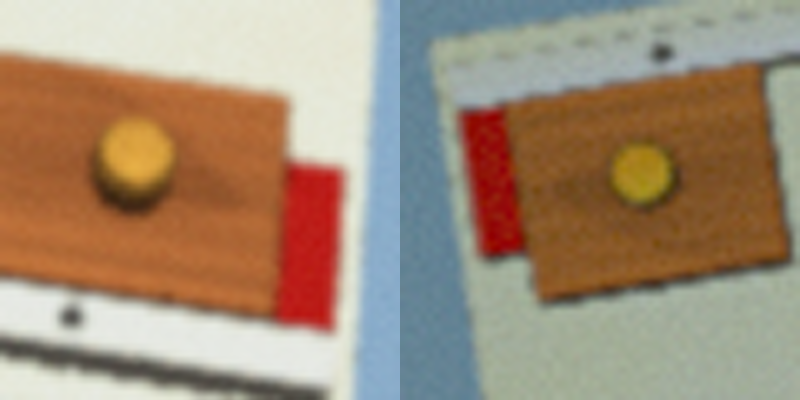

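View pics/tf.png

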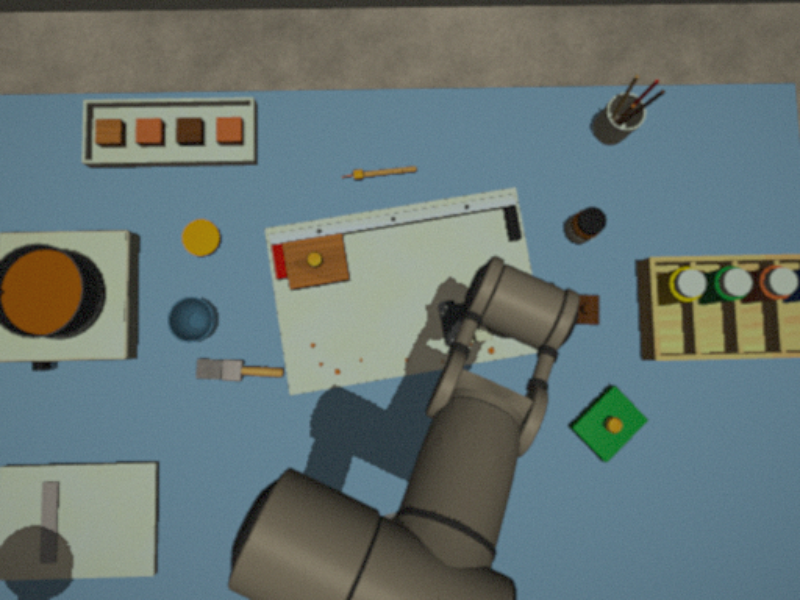

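```bash
python3 -c "
from h import *
c=robot.get_calibration('top')
f=lambda x,y:((x-400)*.15+165-.425,y*.15+140-.425)
P=np.array([w2f(at(c,f(*p),.032)) for p in [(508,105),(760,65),(792,262),(540,300)]]);print(P.round(4).tolist(),P.mean(0),'want -.0475,.165'); e=P[0]-P[1]+P[3]-P[2];print(np.degrees(np.arctan2(e[1],e[0]))-90)
print('red inner',[w2f(at(c,f(*p),.026)) for p in[(508,108),(524,250)]])
robot.hand_in()"
```

```text
[[-0.0002, 0.224], [-0.0007, 0.106], [-0.0941, 0.1059], [-0.0925, 0.223]] [-0.04685865  0.1647508 ] want -.0475,.165
-0.5059259020102616
red inner [array([-0.00042104,  0.22509758]), array([-0.06747816,  0.22768911])]
the job is handed in; nothing more can be done
```

I pushed the large wooden printing block flush against the rail, then slid it along until its end met the red stop, and handed the job in at about 20 s. I pushed only on its wooden sides with the partly closed fingers. The last push was a light one on its long side to check it was seated.

- **Force:** The block met the red stop at about 15 N. The two pushes against the rail read 9–10 N, and the fingers stopped at the same place within 0.2 mm both times.
- **Position:** In the final top view the block's centre measured (-46.9, 164.8) mm in the rail's frame, against the ideal (-47.5, 165). No gap showed in either close-up.
- **Angle:** The top view put the block about 0.5° askew to the rail. That is within the error of reading its corners, but I couldn't confirm it any finer.
- **Not fully measured:** A gap of under 1 mm at the stop would not show in the pictures. I also did not press the end again after the last push on the long side.
- **Other things:** The bystanders I could see, including the green block, had not moved. The arm hid the smaller wooden block in the last top view. I last saw it unmoved in the top picture before the final push.

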